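# Gauge the pad gap of a record washer with a taper gauge

## Robot

A 6-joint arm with a two-finger parallel gripper is mounted at the origin on the work surface. World frame = base frame: x ahead of the robot, y to its left, z up, the work surface at z = 0. Lengths are in m, angles in degrees, forces in N, time in s.
With the tool pointing down it reaches from about 0.35 to 0.8 m from the base axis. Payload 7.3 kg.
Tool frame: the origin (TCP) lies midway between the tips of the shut fingers; the grasp point (between the pads) lies 19 mm behind it; z points along the fingers, y is the line along which they close (so a half turn about z gives the same grasp; the last joint's range is limited). The gripper opens to 85 mm and grips with 20 to 120 N. Pads are 22 mm wide; open, the fingers measure 114 mm over their backs; the gripper's body (76 mm by 85 mm) begins 54 mm behind the grasp point. The pads swing forward as they close: fully open they stand 13 mm farther back than shut.
Start: joints at [67.552, 19.595, 87.324, -0, 73.075, -8.365], TCP at [0.128, 0.509, 0.231] pointing down, gripper open.
Joint ranges: [-145.02, 145.02], [-44.19, 115.74], [2.07, 154.8], [-57.11, 237.11], [16.16, 152.29], [-177.93, 177.93]. Speed limits (degrees/s): [147.25, 147.25, 180, 180, 180, 180].

## Interface

Orientations are given as [roll, pitch, yaw] about the fixed x, y, z axes, in that order (R = Rz(yaw) Ry(pitch) Rx(roll)).
In Python, from plant import * gives the robot as it stands.
- The arm moves only by the tool send_rows, never from a script. Its argument "steps" is a list of rows, each a list of 7 numbers: the shift along the tool's x, y, z in cm, then the turn, a rotation vector about the tool's x, y, z in rad, then the finger opening in cm, from 0 to 8.54. In form: [[x, y, z, wx, wy, wz, grip], ...]. A call has exactly 10 rows; each row shifts and turns the commanded pose from where the row before left it, along the tool's axes as they then stand; what a row does not reach is not made up. A row lasts 1/12 s, in which the tool goes at most 41.7 mm and 7.16 degrees, less where a joint would pass 70% of its speed; a pose out of reach is approached as far as the arm can. A call with a gripper value outside its range is refused whole. The fingers move at their own pace and stop on an object; the grip force is fixed at half the most. Time passes only in rows, so rows that do not move let the fingers close, or fill a call up. It gives the time, the measured TCP pose, the force, the opening and the grip force at its end, in the units of the state.
- state(): the state, without advancing time (a new reading comes with each control period).
- snapshot(name): name is "scene" or "top" or "wrist"; returns a dict with "img" (420x560x3 uint8, red, green, blue), "fx", "fy", "cx", "cy" (pixels), "k1" (the pictures are not rectified: a ray, as slopes to the right and down, at radius r is drawn at 1 + k1 r^2 times it, then the intrinsics apply), "cam_to_world" (4x4, takes a point from camera to world coordinates). Camera axes: x right, y down, z forward; pixel columns grow to the right and rows downward; lengths in m; the calibration is good to about 2 mm. A picture is of the moment at which its call begins. There is no depth.
- sign_off(): hands the job in; it is judged then, once.
Trained networks look in the newest picture that a camera, given by its name, has taken for a name from the list of things; names that differ only in an ending like _2 or _b are one class to them, and where a whole thing is asked for, a point or a joint stands for the part that bears it (a point fixed in the world has none). Each returns a list of dicts, best first, with "confidence" (0 to 1); they miss things now and then, are a little off and sometimes report something else, mostly with a low value. They report only what shows in the picture. A call takes as long as a camera call.
- find_in(camera, label): "bbox" ([left, top, width, height] in pixels, round what is visible of it).
- tip_of(camera, label): "at" ([column, row] in pixels: a listed point, or the origin of a listed thing).
The state is a dict: "time": time; "joint_pos": joint angles; "joint_velocities": joint speeds; "joint_efforts": joint torques, N m; "eef_pos": TCP position; "orientation": TCP orientation; "wrist_force": force on the tool from outside, world axes, zero at the start; "torque": the same for the moment, N m; "finger_gap": finger opening in m; "grip_force": force on a finger pad.
Only numpy, scipy, OpenCV 4.12 (cv2) and the standard library are available. Lean on these libraries where they do the work, as an engineer would, in place of code of your own. Each camera call takes 0.05 s, during which the arm holds its last target. There are 200 camera calls.

## Task

Pull the cabinet's tray out to its stop and leave it out, take out the tapered aluminium gauge, lay it on the record washer's bed in front of the pad and let go of it. Then take it again by its ribbed handle and slide it along the bed, thin end first, straight and centred under the sprung pad until it just drags there, without forcing the pad up. Leave the gauge in the gap, snug under the pad and let go, and leave the jar, record, weight and brush where they are.

Things in the scene. Friction and masses are not known exactly. Their poses are not given: they have to be found in the camera images.
- cabinet: low fixed wooden cabinet, 235 (x) x 190 (y) x 66 mm high; origin at the centre of its underside, front face 117.5 mm towards its own -x, roof underside 58 mm above the table. With the tray at its stop about 65 mm of the gauge's handle are still under the roof: take it by the ramp, raise it 9 to 16 mm, draw it forwards 80 mm or more, then lift
- tray (a joint): how far the tray is drawn out of the cabinet, m: 0 shut, stop at 0.140; slides along the cabinet's own -x with about 1.5 N friction and stays where left. Tray floor 16 mm above the table, 165 mm wide and 215 mm long inside; its front and side lips rise only 6-7 mm above that floor
- tray_handle (a point): middle of the tray's steel bar handle (bar 11 mm thick, 100 mm long along the cabinet's y, its middle 17 mm above the table, 50 mm in front of the tray's front board and 58 mm in front of the cabinet's face when shut); moves with the tray
- gauge: loose aluminium taper gauge, about 200 g, 200 mm long; origin at the middle of its underside, x along it towards the thin tip, z up. The 28 mm wide ramp rises steadily from 4 mm at the tip (x = +100 mm) to 24 mm at x = -26 mm; then a ribbed handle, 34 mm wide, 24 mm high, to x = -100 mm. Starts flat in the tray, tip within a few degrees of the cabinet's -x, just behind the front lip
- gauge_slope (a point): middle of the ramp's upper edge at the tip of the gauge; x along the ramp surface down towards the tip, z square to the ramp surface, so a point lies on the ramp where its z here is 0
- washer: fixed record washer: flat aluminium bed 110 (x) x 290 (y) x 20 mm high, origin at the centre of its underside; two slim posts 198 mm tall near its -y end, 80 mm apart inside, carry a head 84 mm wide, top 145 to 155 mm over the table, that overhangs the bed to y = -33 mm. The gauge goes in from +y along -y, centred on x = 0, lying on the bed, which is clear for 180 mm in front of the pad
- pad_lip (a point): middle of the lower front edge of the sprung steel pad (70 mm wide) under the head, at y = -35 mm of the washer; the gauge's ramp touches the pad here. The gap from bed to pad is 16.5 to 21 mm, different each time, so the gauge goes in 79 to 107 mm before it drags; held by the ramp the gripper would meet the head first
- pad (a joint): how far the pad is pushed up from rest, m: 0 at rest, at most 0.010; the pad presses down with about 2.3 N at first touch, 0.8 N more per mm of lift
- jar: milky glass jar, 72 mm across, 104 mm high, origin under its centre; a bystander
- record: translucent red record, 175 mm across, lying flat, origin under its centre; a bystander
- weight: steel spindle weight, 60 mm across, 70 mm high, origin under its centre; a bystander
- brush: cleaning brush with aluminium handle, 190 mm long, origin near its middle; a bystander

How it is judged (in metres and radians):
On the way, in this order (a step that is already met when the one before it is completed fails the run):
1. the tray is pulled out to its stop (within 4 mm) (value of joint tray above 0.136 m), for 0.1 s.
2. the gauge lies on the washer's bed, let go, not yet under load of the pad (z of gauge in the frame of washer between 0.017 and 0.024 m and x of gauge in the frame of washer between -0.055 and 0.055 m and y of gauge in the frame of washer between -0.03 and 0.15 m and contact force between the fingers and gauge below 0.1 N and contact force between gauge and pad below 0.1 N and linear speed of gauge below 0.02 m/s), for 0.15 s.
3. the gauge, in the fingers, drags under the pad (contact force between gauge and pad above 0.5 N and contact force between the fingers and gauge above 0.5 N), for 0.1 s.
At the end, for the whole second after the job is handed in: Gauge flat on the bed (3 deg), let go, at rest, thin end under the pad, its ramp touching the pad's lip or under 1 mm short of it, the pad raised less than 4 mm; gauge within 20 mm of the bed's middle line and 8 deg of its direction; tray still out by over 120 mm (z of pad_lip in the frame of gauge_slope between -0.003 and 0.001 m and x of pad_lip in the frame of gauge_slope between -0.128 and -0.06 m and value of joint pad below 0.004 m and x of gauge in the frame of washer between -0.02 and 0.02 m and angle between the x axis of gauge and the y axis of washer, either way round below 0.14 rad and angle between gauge's own z axis and vertical below 0.05 rad and linear speed of gauge below 0.01 m/s and value of joint tray above 0.12 m).
It fails at once if the pad is forced up by more than 7 mm (value of joint pad above 0.007 m).
It fails at once if a bystander (jar, record, weight, brush) is moved more than 25 mm (distance of any of jar, record, weight, brush from where it was at the start of the episode above 0.025 m).
It also fails if it takes over 72 s, if anything falls off the work surface, if the arm or the gripper's body presses on something with over 40 N, if the wrist force passes 120 N, or if a joint passes its speed limit or range.

## Working session

There is one attempt and no reset: what is moved stays moved. The work goes in short steps, Python scripts to look and compute and a tool call to move; the robot and the scene stay as the last step left them, time stands still between calls to the robot, and variables do not carry over. Pictures are saved under pics/ and viewed, at most 10 in all, crops included, and the job is handed in when it is done.

Besides the shell and the picture viewer there is one more tool, called in YAML: its name, and indented under it one key for each argument. send_rows: Moves the arm, as the interface text tells. Its arguments: {"type":"object","properties":{"steps":{"type":"array","items":{"type":"array","items":{"type":"number"}}}},"required":["steps"]}

```bash
mkdir -p pics; ls
cat > h.py <<'E'
from plant import *
import numpy as np, cv2
from scipy.spatial.transform import Rotation as R
def ray(s,u,v):
    K=np.array([[s['fx'],0,s['cx']],[0,s['fy'],s['cy']],[0,0,1.]])
    p=cv2.undistortPoints(np.array([[[u,v]]],float),K,np.array([s['k1'],0,0,0.]))[0,0]
    T=np.array(s['cam_to_world']); return T[:3,3],T[:3,:3]@np.array([p[0],p[1],1])
def onz(s,u,v,z):
    o,d=ray(s,u,v); return o+d*(z-o[2])/d[2]
def proj(s,P):
    T=np.linalg.inv(np.array(s['cam_to_world'])); q=T[:3,:3]@np.array(P)+T[:3,3]
    x,y=q[0]/q[2],q[1]/q[2]; k=1+s['k1']*(x*x+y*y)
    return s['fx']*x*k+s['cx'],s['fy']*y*k+s['cy']
def tool():
    st=state(); return np.array(st['eef_pos']),R.from_euler('xyz',st['orientation'],degrees=True)
def delta(P,rpy=None):
    "total shift in tool axes (cm), and rotvec (tool)"
    p,r=tool(); print('shift cm',np.round(r.inv().apply(np.array(P)-p)*100,2),end=' ')
    if rpy is not None: print('rot',np.round((r.inv()*R.from_euler('xyz',rpy,degrees=True)).as_rotvec(),3))
def save(s,n): cv2.imwrite(f'pics/{n}.png',s['img'][:,:,::-1])
E
python3 - <<'E'
from h import *
st=state(); print({k:np.round(v,3) for k,v in st.items()}); print(tool()[1].as_matrix().round(3))
Z={'cabinet':0,'tray_handle':.017,'gauge':.016,'gauge_slope':.02,'washer':0,'pad_lip':.039,'jar':0,'record':0,'weight':0,'brush':0}
im=[]
for c in ('top','scene'):
    s=snapshot(c); im.append(s['img']); print(c,np.round(s['cam_to_world'],3).tolist())
    for n,z in Z.items():
        for d in tip_of(c,n)[:2]: print(c,n,np.round(d['at'],1),round(d['confidence'],2),onz(s,*d['at'],z).round(4))
    save(s,c)
E
```

```text
pics
{'time': np.float64(0.0), 'joint_pos': array([67.55 , 19.637, 87.377,  0.   , 73.074, -8.365]), 'joint_velocities': array([-0.071,  0.066,  0.177,  0.085, -0.007, -0.022]), 'joint_efforts': array([ 2.0000e-03, -4.3370e+01, -2.4601e+01, -0.0000e+00,  8.0000e-03,
       -0.0000e+00]), 'eef_pos': array([0.128, 0.509, 0.231]), 'orientation': array([-1.79912e+02, -1.30000e-02,  1.65914e+02]), 'wrist_force': array([ 0.302, -0.012,  0.423]), 'torque': array([-0.022,  0.048,  0.022]), 'grip_force': np.float64(0.0), 'finger_gap': np.float64(0.085)}
[[-0.97   0.243 -0.001]
 [ 0.243  0.97  -0.001]
 [ 0.    -0.002 -1.   ]]
top [[0.014, -0.984, 0.177, 0.29], [-1.0, -0.013, 0.004, -0.018], [-0.002, -0.177, -0.984, 1.39], [0.0, 0.0, 0.0, 1.0]]
top cabinet [176.1 150.6] 0.86 [0.7109 0.2833 0.    ]
top tray_handle [174.9 212. ] 0.79 [0.5233 0.2738 0.017 ]
top gauge [254.3 133.1] 0.17 [0.7624 0.0515 0.016 ]
top washer [355.  221.4] 0.91 [ 0.5056 -0.2438  0.    ]
top pad_lip [365.4 220.1] 0.6 [ 0.5036 -0.2667  0.039 ]
top jar [254.4 133.4] 0.78 [0.767 0.052 0.   ]
top record [314.8 130.5] 0.7 [ 0.
[... 235 characters left out ...]
6, 0.486, -0.472], [0.015, -0.581, -0.814, 0.814], [0.0, 0.0, 0.0, 1.0]]
scene cabinet [406.6 184.5] 0.67 [0.7058 0.2684 0.    ]
scene tray_handle [344.  145.2] 0.75 [0.5221 0.2782 0.017 ]
scene gauge [200.3 304.6] 0.71 [ 0.5009 -0.2615  0.016 ]
scene washer [214.5 298.8] 0.81 [ 0.5102 -0.231   0.    ]
scene pad_lip [200.8 304.4] 0.43 [ 0.5101 -0.2667  0.039 ]
scene pad_lip [409.8 183.7] 0.39 [0.7157 0.2396 0.039 ]
scene jar [390.2 261. ] 0.72 [0.7646 0.0513 0.    ]
scene record [359.7 333.9] 0.87 [ 0.7868 -0.1293  0.    ]
scene record [202.6 304.3] 0.41 [ 0.4982 -0.2541  0.    ]
scene weight [274.3 405.7] 0.96 [ 0.7255 -0.333   0.    ]
scene brush [103.9 273.5] 0.9 [ 0.2838 -0.3225  0.    ]
```

View pics/top.png

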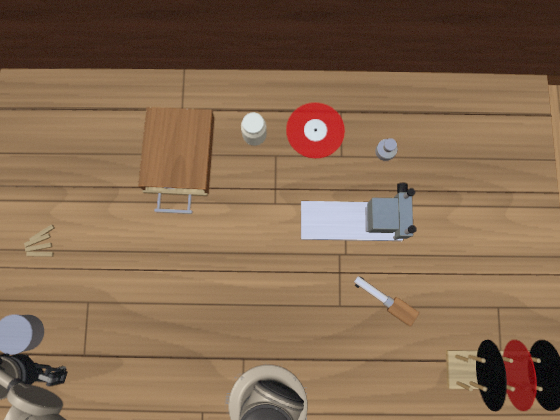

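View pics/scene.png

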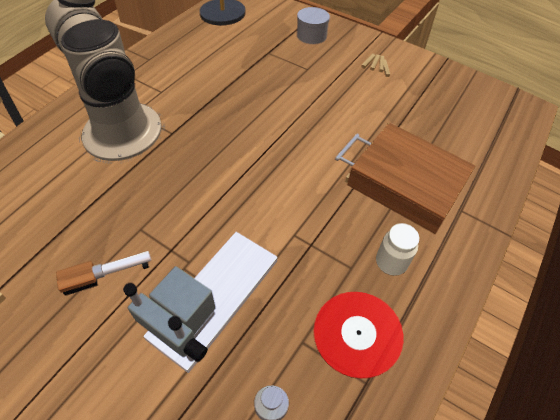

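The top view shows the cabinet at about (176,150) with its bar at (174,212). The washer bed spans columns 301-400 at rows 202-241, with the head at its right (-y) end. Next I'll zoom in on the edges.

Run:
```python
import cv2,numpy as np
i=cv2.imread('pics/top.png')
a=cv2.resize(i[100:220,130:220],None,fx=4,fy=4,interpolation=cv2.INTER_CUBIC)
b=cv2.resize(i[180:250,295:420],(400,224),interpolation=cv2.INTER_CUBIC)
o=np.zeros((480,770,3),np.uint8); o[:,:360]=a; o[:224,365:765]=b
cv2.imwrite('pics/crop1.png',o)
```

```text
(no output)
```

View pics/crop1.png

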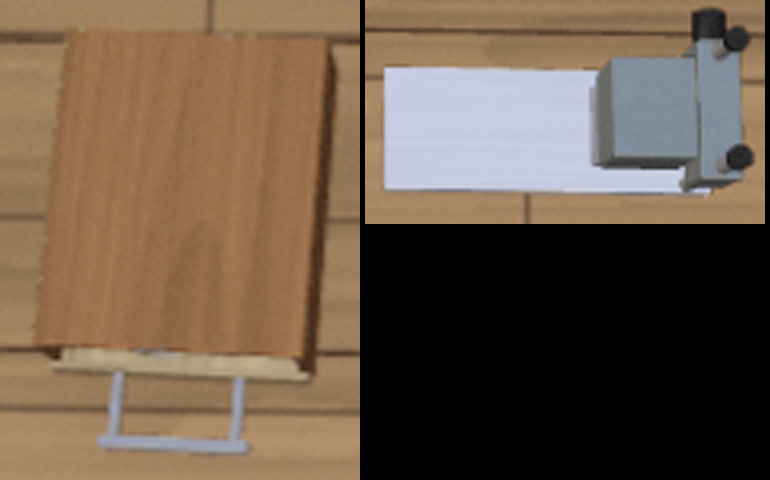

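The crop gives the bar ends at about (154.5,210) and (192,211.8), the four roof corners, and the bed corners (301,201), (301.6,239) and (402,240).

Run:
```python
from h import *
s=snapshot('top')
f=lambda p,z:onz(s,*p,z)[:2].round(4)
BL,BR,FR,FL=[f(p,.066) for p in((146.3,107.5),(212.5,109.5),(206.3,189.3),(139,186.5))]
print(BL,BR,FR,FL,'size',np.linalg.norm(BL-FL),np.linalg.norm(BL-BR),'c',(BL+BR+FR+FL)/4)
for a,b in((FL,BL),(FR,BR)): print(np.degrees(np.arctan2(*(b-a)[::-1])))
for a,b in((BR,BL),(FR,FL)): print(np.degrees(np.arctan2(*(b-a)[::-1]))-90)
a,b=f((154.5,210),.017),f((192,211.8),.017); print('bar',a,b,(a+b)/2,np.degrees(np.arctan2(*(a-b)[::-1]))-90)
p=[f(q,.02) for q in((300.9,200.9),(301.6,239.1),(401.9,240.3),(366.9,201.9))]; print(p)
for x,y in((p[2],p[1]),(p[3],p[0])): print('washer',np.linalg.norm(y-x),np.degrees(np.arctan2(*(y-x)[::-1]))-90)
print(np.linalg.norm(p[0]-p[1]))
for c in('top','scene'): print(c,find_in(c,'tray_handle')[:1],find_in(c,'washer')[:1])
P,r=tool();print(P)
```

```text
[0.8191 0.3619] [0.8148 0.1705] [0.5801 0.179 ] [0.5858 0.3677] size 0.2333720848773478 0.19144829589212853 c [0.69995  0.269775]
-1.4241195180456752
-2.074143015192505
-1.2869927618198886
-1.7301890152533872
bar [0.5283 0.3329] [0.5245 0.2248] [0.5264  0.27885] -2.01326870965012
[array([ 0.5598, -0.0864]), array([ 0.4499, -0.0889]), array([ 0.4501, -0.3727]), array([ 0.5594, -0.2755])]
washer 0.2838000704721547 0.040377568730164626
washer 0.1891004230561106 -0.12119660297861401
0.10992843126325412
top [{'bbox': [143.3, 186.1, 62.7, 28.2], 'confidence': 0.96}] [{'bbox': [301.3, 188.0, 113.1, 53.0], 'confidence': 0.93}]
scene [{'bbox': [337.3, 132.1, 36.3, 51.1], 'confidence': 0.72}] [{'bbox': [123.4, 234.1, 152.1, 137.7], 'confidence': 0.61}]
[0.1277597  0.50924459 0.23131764]
```

```bash
cat >> h.py <<'E'
def plan(P,yaw,n,down=True):
    "constant row repeated n times reaching tool-down pose"
    p,r=tool(); t=R.from_euler('xyz',[180,0,yaw],degrees=True)
    rel=r.inv()*t; v=rel.as_rotvec(); T=r.inv().apply(np.array(P)-p)*100
    S=sum(R.from_rotvec(v*k/n).as_matrix() for k in range(n))
    x=np.linalg.solve(S,T)
    print('now',p.round(4),'n',n,'row',np.round(x,3),np.round(v/n,4),'maxcm',np.linalg.norm(x).round(2),'deg',np.degrees(np.linalg.norm(v)/n).round(2),'gap',round(state()['finger_gap'],4))
E
python3 - <<'E'
from h import *
plan([.525,.2765,.10],88.3,20)
E
```

```text
now [0.1278 0.5092 0.2313] n 20 row [-2.329  0.875  0.657] [ 0.     -0.      0.0677] maxcm 2.57 deg 3.88 gap 0.0852
```

send_rows:
  steps:
    - [-2.33,0.875,0.657,0,0,0.0677,5]
    - [-2.33,0.875,0.657,0,0,0.0677,5]
    - [-2.33,0.875,0.657,0,0,0.0677,5]
    - [-2.33,0.875,0.657,0,0,0.0677,5]
    - [-2.33,0.875,0.657,0,0,0.0677,5]
    - [-2.33,0.875,0.657,0,0,0.0677,5]
    - [-2.33,0.875,0.657,0,0,0.0677,5]
    - [-2.33,0.875,0.657,0,0,0.0677,5]
    - [-2.33,0.875,0.657,0,0,0.0677,5]
    - [-2.33,0.875,0.657,0,0,0.0677,5]

```text
time: 2.18
eef_pos: [0.3687, 0.4625, 0.1652]
orientation: [180.0, -0.0, 126.9]
wrist_force: [-0.3, -0.2, 0.7]
finger_gap: 0.05
grip_force: 0.0
```

send_rows:
  steps:
    - [-2.33,0.875,0.657,0,0,0.0677,5]
    - [-2.33,0.875,0.657,0,0,0.0677,5]
    - [-2.33,0.875,0.657,0,0,0.0677,5]
    - [-2.33,0.875,0.657,0,0,0.0677,5]
    - [-2.33,0.875,0.657,0,0,0.0677,5]
    - [-2.33,0.875,0.657,0,0,0.0677,5]
    - [-2.33,0.875,0.657,0,0,0.0677,5]
    - [-2.33,0.875,0.657,0,0,0.0677,5]
    - [-2.33,0.875,0.657,0,0,0.0677,5]
    - [-2.33,0.875,0.657,0,0,0.0677,5]

```text
time: 3.02
eef_pos: [0.5261, 0.2755, 0.0995]
orientation: [180.0, -0.0, 88.1]
wrist_force: [0.6, 0.2, -0.6]
finger_gap: 0.0501
grip_force: 0.0
```

Run:
```python
from h import *
s=snapshot('wrist'); save(s,'w1')
print(state()['orientation'], tip_of('wrist','tray_handle')[:2])
for d in tip_of('wrist','tray_handle')[:1]: print(onz(s,*d['at'],.017))
plan([.525,.2765,.006],88.3,10)
print(proj(s,[.525,.2765,.017]))
```

```text
[-1.79941946e+02  1.50474118e-01  8.77675489e+01] [{'at': [275.5, 215.0], 'confidence': 0.96}]
[0.5273416  0.27934554 0.017     ]
now [0.5257 0.2749 0.0993] n 10 row [ 0.016 -0.007  0.933] [-0.0001  0.     -0.0002] maxcm 0.93 deg 0.01 gap 0.0499
(np.float64(271.93967885663585), np.float64(219.43468683638218))
```

View pics/w1.png

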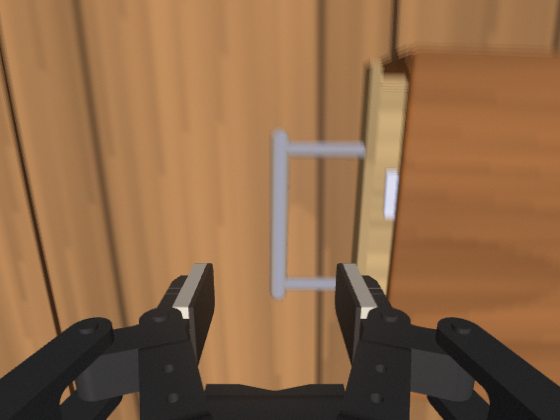

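The bar is centred at about (279,213) between the fingers, clear of the tray front board at column 370. Now down to it and close.

send_rows:
  steps:
    - [0.04,0.01,0.93,0,0,0,5]
    - [0.04,0.01,0.93,0,0,0,5]
    - [0.04,0.01,0.93,0,0,0,5]
    - [0.04,0.01,0.93,0,0,0,5]
    - [0.04,0.01,0.93,0,0,0,5]
    - [0.04,0.01,0.93,0,0,0,5]
    - [0.04,0.01,0.93,0,0,0,5]
    - [0.04,0.01,0.93,0,0,0,5]
    - [0.04,0.01,0.93,0,0,0,5]
    - [0.04,0.01,0.93,0,0,0,5]

```text
time: 4.0
eef_pos: [0.5264, 0.2805, 0.0059]
orientation: [180.0, -0.0, 88.3]
wrist_force: [-0.9, -0.2, 0.1]
finger_gap: 0.0497
grip_force: 0.0
```

send_rows:
  steps:
    - [0,0,0,0,0,0,0.5]
    - [0,0,0,0,0,0,0.5]
    - [0,0,0,0,0,0,0.5]
    - [0,0,0,0,0,0,0.5]
    - [0,0,0,0,0,0,0.5]
    - [0,0,0,0,0,0,0.5]
    - [0,0,0,0,0,0,0.5]
    - [0,0,0,0,0,0,0.5]
    - [0,0,0,0,0,0,0.5]
    - [0,0,0,0,0,0,0.5]

```text
time: 4.83
eef_pos: [0.527, 0.2806, 0.0075]
orientation: [179.9, -0.0, 88.3]
wrist_force: [1.2, -0.9, 3.7]
finger_gap: 0.0086
grip_force: 59.0
```

Run:
```python
from h import *
P,r=tool(); print(P,state()['finger_gap'],state()['wrist_force'],state()['grip_force'])
a=np.radians(-1.7)
delta(P+.14*np.array([-np.cos(a),-np.sin(a),0]))
```

```text
[0.52698175 0.28057197 0.00749298] 0.008565183007976294 [ 1.17718929 -0.91419874  3.68573052] 58.96883547306061
shift cm [ 1.0e-02 -1.4e+01 -2.0e-02]
```

send_rows:
  steps:
    - [0,-0.7,0,0,0,0,0.5]
    - [0,-0.7,0,0,0,0,0.5]
    - [0,-0.7,0,0,0,0,0.5]
    - [0,-0.7,0,0,0,0,0.5]
    - [0,-0.7,0,0,0,0,0.5]
    - [0,-0.7,0,0,0,0,0.5]
    - [0,-0.7,0,0,0,0,0.5]
    - [0,-0.7,0,0,0,0,0.5]
    - [0,-0.7,0,0,0,0,0.5]
    - [0,-0.7,0,0,0,0,0.5]

```text
time: 5.67
eef_pos: [0.4561, 0.2831, 0.0074]
orientation: [179.9, -0.1, 88.3]
wrist_force: [1.4, 2.6, 4.7]
finger_gap: 0.0086
grip_force: 59.5
```

send_rows:
  steps:
    - [0,-0.7,0,0,0,0,0.5]
    - [0,-0.7,0,0,0,0,0.5]
    - [0,-0.7,0,0,0,0,0.5]
    - [0,-0.7,0,0,0,0,0.5]
    - [0,-0.7,0,0,0,0,0.5]
    - [0,-0.7,0,0,0,0,0.5]
    - [0,-0.7,0,0,0,0,0.5]
    - [0,-0.5,0,0,0,0,0.5]
    - [0,-0.4,0,0,0,0,0.5]
    - [0,-0.3,0,0,0,0,0.5]

```text
time: 6.5
eef_pos: [0.3953, 0.2853, 0.0074]
orientation: [179.9, -0.1, 88.3]
wrist_force: [2.3, 4.9, 4.5]
finger_gap: 0.0082
grip_force: 59.4
```

send_rows:
  steps:
    - [0,-0.2,0,0,0,0,0.5]
    - [0,-0.2,0,0,0,0,0.5]
    - [0,-0.2,0,0,0,0,0.5]
    - [0,-0.2,0,0,0,0,0.5]
    - [0,-0.1,0,0,0,0,0.5]
    - [0,-0.1,0,0,0,0,0.5]
    - [0,-0.1,0,0,0,0,0.5]
    - [0,0,0,0,0,0,0.5]
    - [0,0,0,0,0,0,0.5]
    - [0,0,0,0,0,0,0.5]

```text
time: 7.33
eef_pos: [0.3882, 0.2857, 0.0076]
orientation: [179.5, -0.2, 88.3]
wrist_force: [13.0, 0.8, -3.8]
finger_gap: 0.0087
grip_force: 58.7
```

send_rows:
  steps:
    - [0,0.1,0,0,0,0,5]
    - [0,0,0,0,0,0,5]
    - [0,0,0,0,0,0,5]
    - [0,0,0,0,0,0,5]
    - [0,0,-1,0,0,0,5]
    - [0,0,-3,0,0,0,5]
    - [0,0,-4,0,0,0,5]
    - [0,0,-4,0,0,0,5]
    - [0,0,-4,0,0,0,5]
    - [0,0,-3,0,0,0,5]

```text
time: 8.17
eef_pos: [0.3853, 0.2847, 0.2009]
orientation: [179.8, -0.1, 88.4]
wrist_force: [1.1, 0.3, 0.4]
finger_gap: 0.0497
grip_force: 0.0
```

Run:
```python
from h import *
for c in('top','scene'):
    s=snapshot(c)
    for n,z in(('tray_handle',.017),('gauge',.016),('gauge_slope',.02)):
        for d in tip_of(c,n)[:2]: print(c,n,np.round(d['at'],1),round(d['confidence'],2),onz(s,*d['at'],z).round(4))
plan([.43,.28,.22],-1,20)
```

```text
top tray_handle [169.6 262. ] 0.63 [0.3804 0.2818 0.017 ]
top gauge [166.2 201.2] 0.79 [0.5546 0.3008 0.016 ]
top gauge_slope [165.5 237.6] 0.68 [0.4489 0.2963 0.02  ]
scene tray_handle [299.7 121.7] 0.63 [0.3844 0.2855 0.017 ]
scene tray_handle [407.6 183.7] 0.37 [0.7088 0.2567 0.017 ]
scene gauge [357.7 148.2] 0.75 [0.5553 0.2904 0.016 ]
scene gauge_slope [325.9 131. ] 0.81 [0.46   0.2928 0.02  ]
now [0.3846 0.2841 0.1955] n 20 row [ 0.159  0.196 -0.123] [-0.0001  0.0002  0.078 ] maxcm 0.28 deg 4.47 gap 0.0499
```

send_rows:
  steps:
    - [0.16,0.2,-0.12,0,0,0.078,6.5]
    - [0.16,0.2,-0.12,0,0,0.078,6.5]
    - [0.16,0.2,-0.12,0,0,0.078,6.5]
    - [0.16,0.2,-0.12,0,0,0.078,6.5]
    - [0.16,0.2,-0.12,0,0,0.078,6.5]
    - [0.16,0.2,-0.12,0,0,0.078,6.5]
    - [0.16,0.2,-0.12,0,0,0.078,6.5]
    - [0.16,0.2,-0.12,0,0,0.078,6.5]
    - [0.16,0.2,-0.12,0,0,0.078,6.5]
    - [0.16,0.2,-0.12,0,0,0.078,6.5]

```text
time: 9.4
eef_pos: [0.409, 0.2915, 0.2076]
orientation: [-179.9, 0.2, 43.4]
wrist_force: [-0.1, -1.7, 0.2]
finger_gap: 0.065
grip_force: 0.0
```

send_rows:
  steps:
    - [0.16,0.2,-0.12,0,0,0.078,6.5]
    - [0.16,0.2,-0.12,0,0,0.078,6.5]
    - [0.16,0.2,-0.12,0,0,0.078,6.5]
    - [0.16,0.2,-0.12,0,0,0.078,6.5]
    - [0.16,0.2,-0.12,0,0,0.078,6.5]
    - [0.16,0.2,-0.12,0,0,0.078,6.5]
    - [0.16,0.2,-0.12,0,0,0.078,6.5]
    - [0.16,0.2,-0.12,0,0,0.078,6.5]
    - [0.16,0.2,-0.12,0,0,0.078,6.5]
    - [0.16,0.2,-0.12,0,0,0.078,6.5]

```text
time: 10.23
eef_pos: [0.4311, 0.2798, 0.2196]
orientation: [179.9, 0.2, -1.3]
wrist_force: [0.0, 0.2, -0.7]
finger_gap: 0.0649
grip_force: 0.0
```

Run:
```python
from h import *
s=snapshot('wrist'); save(s,'w2')
P,r=tool(); C=np.array(s['cam_to_world']); print('cam in tool',r.inv().apply(C[:3,3]-P).round(3), 'z axis',r.inv().apply(C[:3,2]).round(2),P,state()['orientation'],state()['joint_pos'])
for n,z in(('gauge',.016),('gauge_slope',.02)):
    for d in tip_of('wrist',n)[:2]: print(n,np.round(d['at'],1),round(d['confidence'],2),onz(s,*d['at'],z).round(4))
```

```text
cam in tool [ 0.07  -0.001 -0.143] z axis [-0.28  0.    0.96] [0.43147002 0.27957273 0.21981116] [ 1.79932373e+02  1.16444017e-01 -1.53532753e+00] [ 2.44016039e+01  1.90923772e+01  8.99730718e+01 -1.04506593e-02
  7.10688456e+01  1.15940265e+02]
gauge [247.7  39.6] 0.87 [0.5571 0.2992 0.016 ]
gauge_slope [253.5 159.4] 0.76 [0.4547 0.2977 0.02  ]
```

View pics/w2.png

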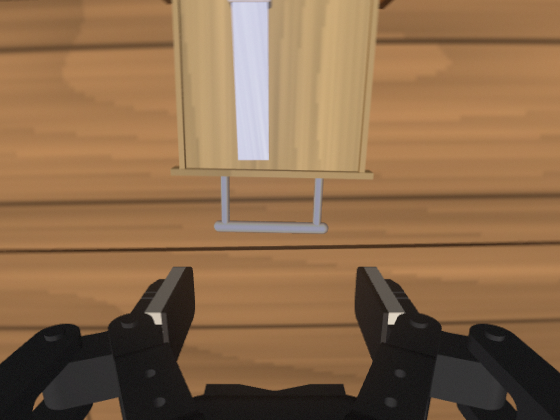

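The gauge shows with its tip at (253,159) and the ramp-to-handle step at about row 2, columns 230-270. It sits left of the tray centre, pointing nearly straight out.

Run:
```python
from h import *
s=snapshot('wrist')
t=onz(s,253,159.5,.020); h=onz(s,250,2.5,.040); print(t,h,np.linalg.norm((t-h)[:2]))
yaw=np.degrees(np.arctan2(*(h-t)[1::-1])); print(yaw)
d=(h-t)[:2]/np.linalg.norm((h-t)[:2]); g=t[:2]+.098*d; print('grasp',g)
plan([*g,.10],yaw,10)
for z in(.018,): plan([*g,z],yaw,10)
```

```text
[0.45474329 0.29848683 0.02      ] [0.58049364 0.29590121 0.04      ] 0.12577693509487814
-1.177924145923962
grasp [0.55272258 0.29647222]
now [0.4311 0.28   0.22  ] n 10 row [ 1.214 -0.187  1.199] [0.0001 0.0002 0.0005] maxcm 1.72 deg 0.03 gap 0.0651
now [0.4311 0.28   0.22  ] n 10 row [ 1.215 -0.187  2.019] [0.0001 0.0002 0.0005] maxcm 2.36 deg 0.03 gap 0.0651
```

send_rows:
  steps:
    - [1.21,-0.19,1.2,0,0,0.0005,6]
    - [1.21,-0.19,1.2,0,0,0.0005,6]
    - [1.21,-0.19,1.2,0,0,0.0005,6]
    - [1.21,-0.19,1.2,0,0,0.0005,6]
    - [1.21,-0.19,1.2,0,0,0.0005,6]
    - [1.21,-0.19,1.2,0,0,0.0005,6]
    - [1.21,-0.19,1.2,0,0,0.0005,6]
    - [1.21,-0.19,1.2,0,0,0.0005,6]
    - [1.21,-0.19,1.2,0,0,0.0005,6]
    - [1.21,-0.19,1.2,0,0,0.0005,6]

```text
time: 11.27
eef_pos: [0.5529, 0.2968, 0.0996]
orientation: [180.0, 0.1, -1.2]
wrist_force: [0.5, 0.5, -0.1]
finger_gap: 0.0598
grip_force: 0.0
```

send_rows:
  steps:
    - [0,0,0.8,0,0,0,6]
    - [0,0,0.8,0,0,0,6]
    - [0,0,0.9,0,0,0,6]
    - [0,0,0.9,0,0,0,6]
    - [0,0,0.9,0,0,0,6]
    - [0,0,0.9,0,0,0,6]
    - [0,0,0.9,0,0,0,6]
    - [0,0,0.8,0,0,0,6]
    - [0,0,0.7,0,0,0,6]
    - [0,0,0.5,0,0,0,6]

```text
time: 12.1
eef_pos: [0.5526, 0.2965, 0.0189]
orientation: [180.0, 0.0, -1.3]
wrist_force: [-0.4, 0.1, -1.0]
finger_gap: 0.0599
grip_force: 0.0
```

send_rows:
  steps:
    - [0,0,0,0,0,0,1.5]
    - [0,0,0,0,0,0,1.5]
    - [0,0,0,0,0,0,1.5]
    - [0,0,0,0,0,0,1.5]
    - [0,0,0,0,0,0,1.5]
    - [0,0,0,0,0,0,1.5]
    - [0,0,0,0,0,0,1.5]
    - [0,0,0,0,0,0,1.5]
    - [0,0,0,0,0,0,1.5]
    - [0,0,0,0,0,0,1.5]

```text
time: 12.93
eef_pos: [0.5532, 0.2968, 0.0205]
orientation: [-180.0, -0.1, -1.3]
wrist_force: [-0.3, -0.7, 4.4]
finger_gap: 0.0263
grip_force: 59.7
```

send_rows:
  steps:
    - [0,0,-0.25,0,0,0,1.5]
    - [0,0,-0.25,0,0,0,1.5]
    - [0,0,-0.25,0,0,0,1.5]
    - [0,0,-0.25,0,0,0,1.5]
    - [0,0,-0.25,0,0,0,1.5]
    - [0,0,0,0,0,0,1.5]
    - [-0.4,0,0,0,0,0,1.5]
    - [-0.6,0,0,0,0,0,1.5]
    - [-0.8,0,0,0,0,0,1.5]
    - [-0.8,0,0,0,0,0,1.5]

```text
time: 13.77
eef_pos: [0.5257, 0.2972, 0.0322]
orientation: [180.0, 0.0, -1.3]
wrist_force: [0.0, -0.1, -1.9]
finger_gap: 0.0264
grip_force: 59.1
```

send_rows:
  steps:
    - [-0.8,0,0,0,0,0,1.5]
    - [-0.8,0,0,0,0,0,1.5]
    - [-0.8,0,0,0,0,0,1.5]
    - [-0.8,0,0,0,0,0,1.5]
    - [-0.8,0,0,0,0,0,1.5]
    - [-0.8,0,0,0,0,0,1.5]
    - [-0.8,0,0,0,0,0,1.5]
    - [-0.8,0,0,0,0,0,1.5]
    - [-0.5,0,0,0,0,0,1.5]
    - [-0.2,0,0,0,0,0,1.5]

```text
time: 14.6
eef_pos: [0.4548, 0.2989, 0.0324]
orientation: [180.0, 0.0, -1.3]
wrist_force: [-0.3, -0.4, -2.2]
finger_gap: 0.0266
grip_force: 59.1
```

Run:
```python
from h import *
print(state()['grip_force'],state()['wrist_force'])
s=snapshot('top'); save(s,'t2')
for c in('top','scene'):
    s=snapshot(c)
    for n,z in(('tray_handle',.017),('gauge',.03),('gauge_slope',.034)):
        for d in tip_of(c,n)[:1]: print(c,n,np.round(d['at'],1),round(d['confidence'],2),onz(s,*d['at'],z).round(4))
```

```text
59.10269737243652 [-0.34496013 -0.37616949 -2.20165204]
top tray_handle [169.4 260.9] 0.75 [0.3835 0.2825 0.017 ]
top gauge [163.5 235. ] 0.58 [0.455 0.3   0.03 ]
scene tray_handle [297.6 121.5] 0.6 [0.3794 0.2829 0.017 ]
scene gauge [328.3 126.5] 0.91 [0.461  0.3012 0.03  ]
scene gauge_slope [296.4 108.7] 0.88 [0.3592 0.3069 0.034 ]
```

send_rows:
  steps:
    - [0,0,-0.6,0,0,0,1.5]
    - [0,0,-1.2,0,0,0,1.5]
    - [0,0,-1.8,0,0,0,1.5]
    - [0,0,-2,0,0,0,1.5]
    - [0,0,-2,0,0,0,1.5]
    - [0,0,-2,0,0,0,1.5]
    - [0,0,-2,0,0,0,1.5]
    - [0,0,-1.8,0,0,0,1.5]
    - [0,0,-1.2,0,0,0,1.5]
    - [0,0,-0.6,0,0,0,1.5]

```text
time: 15.88
eef_pos: [0.4565, 0.2992, 0.1868]
orientation: [-179.9, -0.2, -1.3]
wrist_force: [0.6, -0.7, -2.3]
finger_gap: 0.0261
grip_force: 59.2
```

Run:
```python
from h import *
plan([.505,-.157,.15],90,30)
```

```text
now [0.4565 0.2992 0.1868] n 30 row [-1.02   1.365  0.12 ] [ 0.     -0.0001 -0.0531] maxcm 1.71 deg 3.04 gap 0.0261
```

send_rows:
  steps:
    - [-1.02,1.365,0.12,0,0,-0.0531,1.5]
    - [-1.02,1.365,0.12,0,0,-0.0531,1.5]
    - [-1.02,1.365,0.12,0,0,-0.0531,1.5]
    - [-1.02,1.365,0.12,0,0,-0.0531,1.5]
    - [-1.02,1.365,0.12,0,0,-0.0531,1.5]
    - [-1.02,1.365,0.12,0,0,-0.0531,1.5]
    - [-1.02,1.365,0.12,0,0,-0.0531,1.5]
    - [-1.02,1.365,0.12,0,0,-0.0531,1.5]
    - [-1.02,1.365,0.12,0,0,-0.0531,1.5]
    - [-1.02,1.365,0.12,0,0,-0.0531,1.5]

```text
time: 16.72
eef_pos: [0.3855, 0.1447, 0.1722]
orientation: [-180.0, 0.0, 29.3]
wrist_force: [0.2, 0.0, -2.0]
finger_gap: 0.0266
grip_force: 59.2
```

send_rows:
  steps:
    - [-1.02,1.365,0.12,0,0,-0.0531,1.5]
    - [-1.02,1.365,0.12,0,0,-0.0531,1.5]
    - [-1.02,1.365,0.12,0,0,-0.0531,1.5]
    - [-1.02,1.365,0.12,0,0,-0.0531,1.5]
    - [-1.02,1.365,0.12,0,0,-0.0531,1.5]
    - [-1.02,1.365,0.12,0,0,-0.0531,1.5]
    - [-1.02,1.365,0.12,0,0,-0.0531,1.5]
    - [-1.02,1.365,0.12,0,0,-0.0531,1.5]
    - [-1.02,1.365,0.12,0,0,-0.0531,1.5]
    - [-1.02,1.365,0.12,0,0,-0.0531,1.5]

```text
time: 17.55
eef_pos: [0.4036, -0.0228, 0.1603]
orientation: [-180.0, 0.0, 59.7]
wrist_force: [1.1, 0.5, -2.4]
finger_gap: 0.0267
grip_force: 59.2
```

send_rows:
  steps:
    - [-1.02,1.365,0.12,0,0,-0.0531,1.5]
    - [-1.02,1.365,0.12,0,0,-0.0531,1.5]
    - [-1.02,1.365,0.12,0,0,-0.0531,1.5]
    - [-1.02,1.365,0.12,0,0,-0.0531,1.5]
    - [-1.02,1.365,0.12,0,0,-0.0531,1.5]
    - [-1.02,1.365,0.12,0,0,-0.0531,1.5]
    - [-1.02,1.365,0.12,0,0,-0.0531,1.5]
    - [-1.02,1.365,0.12,0,0,-0.0531,1.5]
    - [-1.02,1.365,0.12,0,0,-0.0531,1.5]
    - [-1.02,1.365,0.12,0,0,-0.0531,1.5]

```text
time: 18.38
eef_pos: [0.5041, -0.1582, 0.148]
orientation: [-180.0, -0.0, 90.1]
wrist_force: [0.4, 0.5, -2.5]
finger_gap: 0.0265
grip_force: 59.2
```

Run:
```python
from h import *
plan([.505,-.157,.0245],90,20)
s=snapshot('wrist'); save(s,'w3')
for c in('top','scene','wrist'):
    s=snapshot(c)
    for n,z in(('gauge',.1455),('gauge_slope',.1495),('pad_lip',.039),('washer',0)):
        for d in tip_of(c,n)[:1]: print(c,n,np.round(d['at'],1),round(d['confidence'],2),onz(s,*d['at'],z).round(4))
```

```text
now [ 0.5041 -0.1582  0.148 ] n 20 row [0.006 0.004 0.618] [-0.     -0.      0.0001] maxcm 0.62 deg 0.0 gap 0.0265
top gauge [328.  212.6] 0.53 [ 0.5051 -0.1505  0.1455]
top washer [352.6 222.1] 0.91 [ 0.5034 -0.2368  0.    ]
scene gauge [233.1 233.4] 0.75 [ 0.5097 -0.1543  0.1455]
scene gauge_slope [195.7 270.7] 0.88 [ 0.505  -0.2531  0.1495]
scene pad_lip [200.5 303.1] 0.62 [ 0.5079 -0.2649  0.039 ]
scene washer [214.4 300. ] 0.94 [ 0.5117 -0.2332  0.    ]
wrist gauge [270.3 274.1] 0.75 [ 0.5023 -0.1564  0.1455]
```

View pics/w3.png

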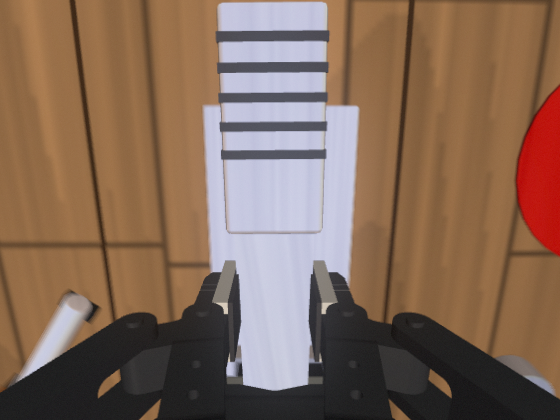

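The wrist view shows the gauge held straight, its handle at columns 219-327. The bed's near-end corners are at (203,106) and (357,106).

Run:
```python
from h import *
s=snapshot('wrist')
a,b=onz(s,203.5,106,.02),onz(s,357.5,106,.02); print('bed',a,b,(a+b)/2,np.linalg.norm(a-b))
print('handle far/near', *[onz(s,(u+v)/2,r,.1675)[:2].round(4) for u,v,r in((218.5,327.5,12),(226.5,323.5,225))])
print(tool()[0])
```

```text
bed [ 0.45476381 -0.0871887   0.02      ] [ 0.56286628 -0.08725743  0.02      ] [ 0.50881505 -0.08722307  0.02      ] 0.10810249109416656
handle far/near [ 0.5038 -0.0597] [ 0.5044 -0.1274]
[ 0.50394139 -0.15744204  0.14841097]
```

send_rows:
  steps:
    - [0,0.03,0.9,0,0,0,1.5]
    - [0,0.03,0.9,0,0,0,1.5]
    - [0,0.03,0.9,0,0,0,1.5]
    - [0,0.03,0.9,0,0,0,1.5]
    - [0,0.03,0.9,0,0,0,1.5]
    - [0,0.03,0.9,0,0,0,1.5]
    - [0,0.03,0.9,0,0,0,1.5]
    - [0,0.03,0.9,0,0,0,1.5]
    - [0,0.03,0.9,0,0,0,1.5]
    - [0,0.03,0.9,0,0,0,1.5]

```text
time: 20.07
eef_pos: [0.507, -0.1575, 0.0575]
orientation: [180.0, -0.0, 89.9]
wrist_force: [0.5, -0.6, -1.6]
finger_gap: 0.0266
grip_force: 59.5
```

send_rows:
  steps:
    - [0,0,0.8,0,0,0,1.5]
    - [0,0,0.7,0,0,0,1.5]
    - [0,0,0.5,0,0,0,1.5]
    - [0,0,0.4,0,0,0,1.5]
    - [0,0,0.3,0,0,0,1.5]
    - [0,0,0.3,0,0,0,1.5]
    - [0,0,0.2,0,0,0,1.5]
    - [0,0,0.1,0,0,0,1.5]
    - [0,0,0,0,0,0,1.5]
    - [0,0,0,0,0,0,1.5]

```text
time: 20.9
eef_pos: [0.5071, -0.1575, 0.0255]
orientation: [180.0, 0.0, 89.9]
wrist_force: [0.8, -0.4, -2.1]
finger_gap: 0.0264
grip_force: 59.5
```

send_rows:
  steps:
    - [0,0,0.1,0,0,0,1.5]
    - [0,0,0.05,0,0,0,1.5]
    - [0,0,0,0,0,0,1.5]
    - [0,0,0,0,0,0,6]
    - [0,0,0,0,0,0,6]
    - [0,0,0,0,0,0,6]
    - [0,0,0,0,0,0,6]
    - [0,0,0,0,0,0,6]
    - [0,0,0,0,0,0,6]
    - [0,0,0,0,0,0,6]

```text
time: 21.73
eef_pos: [0.507, -0.1575, 0.0238]
orientation: [180.0, -0.0, 89.9]
wrist_force: [-0.9, 0.7, -0.2]
finger_gap: 0.0603
grip_force: 0.0
```

send_rows:
  steps:
    - [0,0,-1,0,0,0,6]
    - [0,0,-1.5,0,0,0,6]
    - [0,0,-1.5,0,0,0,6]
    - [0,0,-1.5,0,0,0,6]
    - [0,0,-1.5,0,0,0,6]
    - [0,0,-1.5,0,0,0,6]
    - [0,0,-1.5,0,0,0,6]
    - [0,0,-1,0,0,0,6]
    - [0,0,-0.5,0,0,0,6]
    - [0,0,0,0,0,0,6]

```text
time: 22.57
eef_pos: [0.5075, -0.1577, 0.1402]
orientation: [179.9, 0.1, 89.9]
wrist_force: [-0.2, -0.3, 0.8]
finger_gap: 0.0598
grip_force: 0.0
```

Run:
```python
from h import *
s=snapshot('wrist'); save(s,'w4')
for c in('top','scene','wrist'):
    s=snapshot(c)
    for n,z in(('gauge',.02),('gauge_slope',.024),('pad_lip',.039),('washer',0),('tray_handle',.017)):
        for d in tip_of(c,n)[:1]: print(c,n,np.round(d['at'],1),round(d['confidence'],2),onz(s,*d['at'],z).round(4))
print(tool()[0])
```

```text
top gauge [324.5 219.2] 0.53 [ 0.5077 -0.1538  0.02  ]
top washer [354.7 222.6] 0.7 [ 0.5021 -0.2428  0.    ]
top tray_handle [169.7 260.8] 0.76 [0.3838 0.2817 0.017 ]
scene gauge [235.5 265.5] 0.83 [ 0.5064 -0.154   0.02  ]
scene gauge_slope [354.6 330.7] 0.66 [ 0.7761 -0.1393  0.024 ]
scene pad_lip [202.3 305.5] 0.57 [ 0.5138 -0.2668  0.039 ]
scene washer [216.1 297.9] 0.76 [ 0.5116 -0.2276  0.    ]
scene tray_handle [301.9 122.8] 0.73 [0.3913 0.2853 0.017 ]
wrist gauge [272.2 204.8] 0.92 [ 0.5058 -0.1564  0.02  ]
wrist gauge_slope [278.8 327.9] 0.95 [ 0.5108 -0.2561  0.024 ]
wrist pad_lip [274.7 352.2] 0.87 [ 0.5075 -0.2676  0.039 ]
[ 0.50695367 -0.15745744  0.13890217]
```

View pics/w4.png

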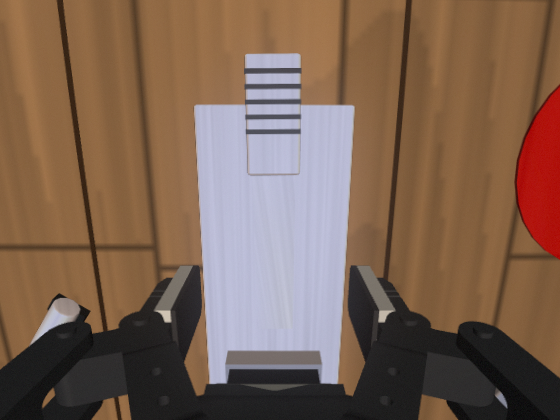

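The gauge lies straight on the bed: its handle is at columns 245-301, centred on 273, and the bed is centred on 274. The pad's front edge is at about row 352, ahead of the tip. Now I'll grasp the handle.

Run:
```python
from h import *
s=snapshot('wrist')
f=lambda u,v,z:onz(s,u,v,z)[:2].round(4)
print('handle far',f(272.5,54,.044),'near',f(273.2,175,.044),'lip edge',f(273.5,352,.039),'bed end',f(274.3,106,.02))
plan([.506,-.081,.135],90,10)
```

```text
handle far [ 0.5064 -0.0575] near [ 0.5066 -0.1303] lip edge [ 0.5066 -0.2675] bed end [ 0.5074 -0.0874]
now [ 0.5069 -0.1575  0.1389] n 10 row [ 0.765 -0.01   0.039] [ 0.     -0.     -0.0001] maxcm 0.77 deg 0.01 gap 0.06
```

send_rows:
  steps:
    - [0.765,0,0,0,0,0,6]
    - [0.765,0,0,0,0,0,6]
    - [0.765,0,0,0,0,0,6]
    - [0.765,0,0,0,0,0,6]
    - [0.765,0,0,0,0,0,6]
    - [0.765,0,0,0,0,0,6]
    - [0.765,0,0,0,0,0,6]
    - [0.765,0,0,0,0,0,6]
    - [0.765,0,0,0,0,0,6]
    - [0.765,0,0,0,0,0,6]

```text
time: 24.4
eef_pos: [0.507, -0.0802, 0.1389]
orientation: [180.0, -0.0, 89.9]
wrist_force: [0.1, 0.4, -0.5]
finger_gap: 0.06
grip_force: 0.0
```

send_rows:
  steps:
    - [0,0,1.2,0,0,0,6]
    - [0,0,1.4,0,0,0,6]
    - [0,0,1.5,0,0,0,6]
    - [0,0,1.5,0,0,0,6]
    - [0,0,1.5,0,0,0,6]
    - [0,0,1.4,0,0,0,6]
    - [0,0,1.2,0,0,0,6]
    - [0,0,0.8,0,0,0,6]
    - [0,0,0.6,0,0,0,6]
    - [0,0,0.3,0,0,0,6]

```text
time: 25.23
eef_pos: [0.5069, -0.0807, 0.0243]
orientation: [-180.0, -0.0, 89.9]
wrist_force: [-0.8, 1.1, -0.5]
finger_gap: 0.06
grip_force: 0.0
```

send_rows:
  steps:
    - [0,0,0,0,0,0,6]
    - [0,0,0,0,0,0,2]
    - [0,0,0,0,0,0,2]
    - [0,0,0,0,0,0,2]
    - [0,0,0,0,0,0,2]
    - [0,0,0,0,0,0,2]
    - [0,0,0,0,0,0,2]
    - [0,0,0,0,0,0,2]
    - [0,0,0,0,0,0,2]
    - [0,0,0,0,0,0,2]

```text
time: 26.07
eef_pos: [0.5075, -0.0811, 0.0258]
orientation: [179.9, 0.0, 89.9]
wrist_force: [-0.5, -0.3, 6.9]
finger_gap: 0.0327
grip_force: 60.2
```

send_rows:
  steps:
    - [0,0,-0.07,0,0,0,2]
    - [0,0,-0.06,0,0,0,2]
    - [0,0,0,0,0,0,2]
    - [-0.3,0,0,0,0,0,2]
    - [-0.5,0,0,0,0,0,2]
    - [-0.6,0,0,0,0,0,2]
    - [-0.6,0,0,0,0,0,2]
    - [-0.6,0,0,0,0,0,2]
    - [-0.6,0,0,0,0,0,2]
    - [-0.6,0,0,0,0,0,2]

```text
time: 26.9
eef_pos: [0.5069, -0.1198, 0.0261]
orientation: [-180.0, -0.0, 89.9]
wrist_force: [-0.0, -0.2, -2.6]
finger_gap: 0.0326
grip_force: 59.6
```

send_rows:
  steps:
    - [-0.6,0,0,0,0,0,2]
    - [-0.6,0,0,0,0,0,2]
    - [-0.6,0,0,0,0,0,2]
    - [-0.6,0,0,0,0,0,2]
    - [-0.6,0,0,0,0,0,2]
    - [-0.4,0,0,0,0,0,2]
    - [-0.3,0,0,0,0,0,2]
    - [-0.3,0,0,0,0,0,2]
    - [-0.2,0,0,0,0,0,2]
    - [-0.1,0,0,0,0,0,2]

```text
time: 27.73
eef_pos: [0.5069, -0.1621, 0.0262]
orientation: [180.0, -0.0, 89.9]
wrist_force: [-0.2, 0.4, -1.0]
finger_gap: 0.0328
grip_force: 59.6
```

Run:
```python
from h import *
F=[]
for i in range(6): snapshot('wrist'); F.append(state()['wrist_force'])
print(np.mean(F,0),np.std(F,0),tool()[0])
```

```text
[-0.05931969 -0.21807777 -1.93618493] [0.32608128 0.42514068 0.45296641] [ 0.5069354  -0.16178741  0.026186  ]
```

send_rows:
  steps:
    - [-0.2,0,0.03,0,0,0,2]
    - [-0.2,0,0,0,0,0,2]
    - [-0.2,0,0,0,0,0,2]
    - [-0.2,0,0,0,0,0,2]
    - [-0.1,0,0,0,0,0,2]
    - [-0.1,0,0,0,0,0,2]
    - [0,0,0,0,0,0,2]
    - [0,0,0,0,0,0,2]
    - [0,0,0,0,0,0,2]
    - [0,0,0,0,0,0,2]

```text
time: 28.87
eef_pos: [0.507, -0.172, 0.0259]
orientation: [180.0, -0.0, 89.9]
wrist_force: [0.3, -0.5, -0.7]
finger_gap: 0.0322
grip_force: 59.6
```

```bash
cat > f.py <<'E'
from h import *
F=[]
for i in range(6): s=snapshot('scene'); F.append(state()['wrist_force'])
print(np.mean(F,0).round(2),tool()[0].round(4),state()['time'],state()['finger_gap'])
save(s,'s_last')
E
python3 f.py
```

```text
[-0.27 -0.55 -1.89] [ 0.507  -0.1719  0.0259] 29.1667 0.032301796252650374
```

send_rows:
  steps:
    - [-0.1,0,0,0,0,0,2]
    - [-0.1,0,0,0,0,0,2]
    - [-0.1,0,0,0,0,0,2]
    - [-0.1,0,0,0,0,0,2]
    - [0,0,0,0,0,0,2]
    - [0,0,0,0,0,0,2]
    - [0,0,0,0,0,0,2]
    - [0,0,0,0,0,0,2]
    - [0,0,0,0,0,0,2]
    - [0,0,0,0,0,0,2]

```text
time: 30.0
eef_pos: [0.5069, -0.176, 0.0259]
orientation: [180.0, -0.0, 89.9]
wrist_force: [-0.2, -0.6, -1.8]
finger_gap: 0.0326
grip_force: 59.6
```

```bash
python3 f.py
```

```text
[-0.37 -0.53 -1.62] [ 0.5069 -0.176   0.0259] 30.3 0.03246976188346949
```

send_rows:
  steps:
    - [-0.1,0,0,0,0,0,2]
    - [-0.1,0,0,0,0,0,2]
    - [-0.1,0,0,0,0,0,2]
    - [-0.1,0,0,0,0,0,2]
    - [0,0,0,0,0,0,2]
    - [0,0,0,0,0,0,2]
    - [0,0,0,0,0,0,2]
    - [0,0,0,0,0,0,2]
    - [0,0,0,0,0,0,2]
    - [0,0,0,0,0,0,2]

```text
time: 31.13
eef_pos: [0.5069, -0.18, 0.0259]
orientation: [180.0, -0.0, 89.9]
wrist_force: [-0.4, -1.0, -2.1]
finger_gap: 0.0325
grip_force: 59.6
```

```bash
python3 f.py
```

```text
[-0.1  -0.41 -1.93] [ 0.5069 -0.1799  0.0259] 31.4333 0.032682619654517964
```

send_rows:
  steps:
    - [-0.1,0,0.05,0,0,0,2]
    - [-0.1,0,0,0,0,0,2]
    - [-0.1,0,0,0,0,0,2]
    - [-0.1,0,0,0,0,0,2]
    - [0,0,0,0,0,0,2]
    - [0,0,0,0,0,0,2]
    - [0,0,0,0,0,0,2]
    - [0,0,0,0,0,0,2]
    - [0,0,0,0,0,0,2]
    - [0,0,0,0,0,0,2]

```text
time: 32.27
eef_pos: [0.5072, -0.1838, 0.0258]
orientation: [180.0, -0.0, 89.9]
wrist_force: [-0.8, 3.7, 5.1]
finger_gap: 0.0326
grip_force: 60.5
```

```bash
python3 f.py
```

```text
[-0.35  4.31  5.13] [ 0.5072 -0.1838  0.0258] 32.5667 0.032442324990699135
```

send_rows:
  steps:
    - [-0.1,0,0,0,0,0,2]
    - [-0.1,0,0,0,0,0,2]
    - [-0.1,0,0,0,0,0,2]
    - [-0.1,0,0,0,0,0,2]
    - [0,0,0,0,0,0,2]
    - [0,0,0,0,0,0,2]
    - [0,0,0,0,0,0,2]
    - [0,0,0,0,0,0,2]
    - [0,0,0,0,0,0,2]
    - [0,0,0,0,0,0,2]

```text
time: 33.4
eef_pos: [0.5071, -0.187, 0.0258]
orientation: [180.0, -0.1, 89.9]
wrist_force: [0.3, 8.3, 6.5]
finger_gap: 0.033
grip_force: 60.7
```

```bash
python3 f.py
```

```text
[-0.21  8.38  6.53] [ 0.5071 -0.187   0.0258] 33.7 0.032857627016084884
```

send_rows:
  steps:
    - [-0.1,0,0,0,0,0,2]
    - [-0.1,0,0,0,0,0,2]
    - [-0.1,0,0,0,0,0,2]
    - [-0.1,0,0,0,0,0,2]
    - [0,0,0,0,0,0,2]
    - [0,0,0,0,0,0,2]
    - [0,0,0,0,0,0,2]
    - [0,0,0,0,0,0,2]
    - [0,0,0,0,0,0,2]
    - [0,0,0,0,0,0,2]

```text
time: 34.53
eef_pos: [0.507, -0.1906, 0.0258]
orientation: [-180.0, -0.1, 89.9]
wrist_force: [-0.8, 9.3, 7.5]
finger_gap: 0.0326
grip_force: 60.8
```

```bash
python3 f.py
```

```text
[-0.22  9.59  7.66] [ 0.507  -0.1906  0.0257] 34.8333 0.0327799152619762
```

send_rows:
  steps:
    - [0,0,-0.05,0,0,0,2]
    - [0,0,0,0,0,0,2]
    - [0,0,0,0,0,0,2]
    - [0,0,0,0,0,0,2]
    - [0,0,0,0,0,0,2]
    - [0,0,0,0,0,0,2]
    - [0,0,0,0,0,0,2]
    - [0,0,0,0,0,0,2]
    - [0,0,0,0,0,0,2]
    - [0,0,0,0,0,0,2]

```text
time: 35.67
eef_pos: [0.5068, -0.1911, 0.0258]
orientation: [-180.0, -0.1, 90.0]
wrist_force: [1.3, 6.3, 4.0]
finger_gap: 0.0327
grip_force: 60.3
```

```bash
python3 f.py
python3 - <<'E'
from h import *
print(state()['orientation'],state()['torque'])
s=snapshot('scene')
i=s['img'][:,:,::-1][225:375,110:290]
cv2.imwrite('pics/sc2.png',cv2.resize(i,None,fx=4,fy=4,interpolation=cv2.INTER_CUBIC))
for c in('scene','wrist','top'):
    s=snapshot(c)
    for n,z in(('gauge',.02),('pad_lip',.039)):
        for d in tip_of(c,n)[:1]: print(c,n,np.round(d['at'],1),round(d['confidence'],2),onz(s,*d['at'],z).round(4))
E
```

```text
[0.57 6.83 2.78] [ 0.5068 -0.1911  0.0258] 35.9667 0.03261738928718819
[-1.79973572e+02 -7.76515526e-02  8.99553116e+01] [ 1.00387394 -0.17520391  0.12745859]
scene gauge [202.7 309. ] 0.61 [ 0.5121 -0.267   0.02  ]
scene pad_lip [411.  183.7] 0.7 [0.7181 0.2413 0.039 ]
```

View pics/sc2.png

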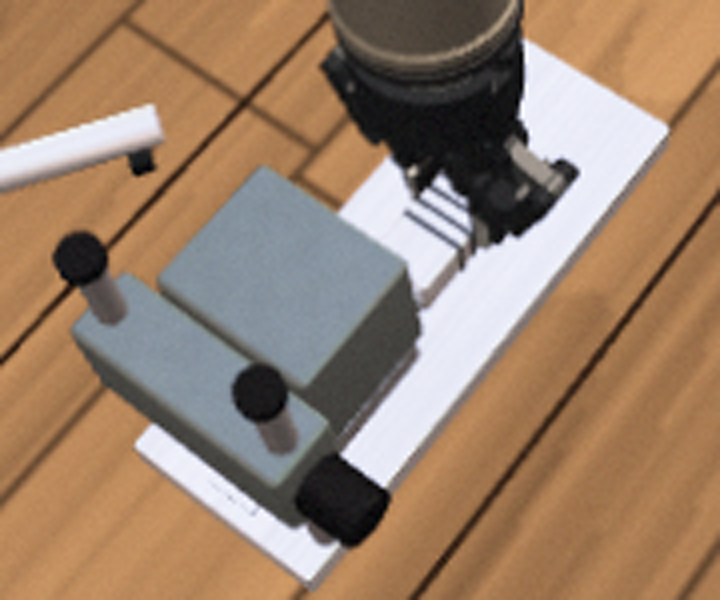

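The gauge's ramp is under the head with the handle still out at about (440,250). I'll check pad contact by unloading the bed slightly and reading the weight.

send_rows:
  steps:
    - [0,0,-0.05,0,0,0,2]
    - [0,0,-0.05,0,0,0,2]
    - [0,0,0,0,0,0,2]
    - [0,0,0,0,0,0,2]
    - [0,0,0,0,0,0,2]
    - [0,0,0,0,0,0,2]
    - [0,0,0,0,0,0,2]
    - [0,0,0,0,0,0,2]
    - [0,0,0,0,0,0,2]
    - [0,0,0,0,0,0,2]

```text
time: 37.3
eef_pos: [0.5066, -0.1918, 0.0267]
orientation: [-180.0, -0.0, 89.9]
wrist_force: [0.4, 3.6, -4.3]
finger_gap: 0.0328
grip_force: 59.9
```

```bash
python3 f.py
```

```text
[-1.06  3.81 -4.43] [ 0.5067 -0.1919  0.0268] 37.6 0.032822595446188534
```

Pad contact is confirmed: the wrist now reads -4.4 N, against -1.9 N for the gauge hanging alone. I'll lower it back onto the bed, let go and back off upwards.

send_rows:
  steps:
    - [0,0,0.05,0,0,0,2]
    - [0,0,0.04,0,0,0,2]
    - [0,0,0,0,0,0,2]
    - [0,0,0,0,0,0,6]
    - [0,0,0,0,0,0,6]
    - [0,0,0,0,0,0,6]
    - [0,0,0,0,0,0,6]
    - [0,0,0,0,0,0,6]
    - [0,0,0,0,0,0,6]
    - [0,0,0,0,0,0,6]

```text
time: 38.43
eef_pos: [0.5071, -0.1921, 0.0261]
orientation: [180.0, 0.0, 89.9]
wrist_force: [-0.0, 0.0, -0.1]
finger_gap: 0.0599
grip_force: 0.0
```

send_rows:
  steps:
    - [0,0,-0.5,0,0,0,6]
    - [0,0,-1,0,0,0,6]
    - [0.5,0,-1.5,0,0,0,6]
    - [1,0,-1.5,0,0,0,6]
    - [1,0,-1.5,0,0,0,6]
    - [1,0,-1.5,0,0,0,6]
    - [1,0,-1.5,0,0,0,6]
    - [1,0,-1,0,0,0,6]
    - [1,0,-0.5,0,0,0,6]
    - [0,0,0,0,0,0,6]

```text
time: 39.27
eef_pos: [0.5074, -0.1255, 0.1324]
orientation: [179.9, 0.0, 90.0]
wrist_force: [0.1, 0.0, -0.4]
finger_gap: 0.0601
grip_force: 0.0
```

Run:
```python
from h import *
print(state()['time'],tool()[0])
s=snapshot('wrist'); save(s,'w5')
for n,z in(('gauge',.02),('pad_lip',.04)):
    for d in tip_of('wrist',n)[:1]: print(n,np.round(d['at'],1),round(d['confidence'],2),onz(s,*d['at'],z).round(4))
for c in('top','scene'):
  s=snapshot(c)
  for n,z in(('tray_handle',.017),('jar',0),('record',0),('weight',0),('brush',0)):
    for d in tip_of(c,n)[:1]: print(c,n,round(d['confidence'],2),onz(s,*d['at'],z).round(3))
```

```text
39.2667 [ 0.50742805 -0.12550612  0.13238564]
gauge [270.3 373.7] 0.96 [ 0.5048 -0.2658  0.02  ]
top tray_handle 0.72 [0.39  0.287 0.017]
top jar 0.79 [0.761 0.056 0.   ]
top record 0.85 [ 0.776 -0.133  0.   ]
top weight 0.89 [ 0.728 -0.341  0.   ]
top brush 0.89 [ 0.286 -0.318  0.   ]
scene tray_handle 0.62 [0.384 0.287 0.017]
scene jar 0.76 [0.766 0.051 0.   ]
scene record 0.73 [ 0.783 -0.121  0.   ]
scene weight 0.55 [ 0.724 -0.338  0.   ]
scene brush 0.68 [ 0.284 -0.325  0.   ]
```

View pics/w5.png

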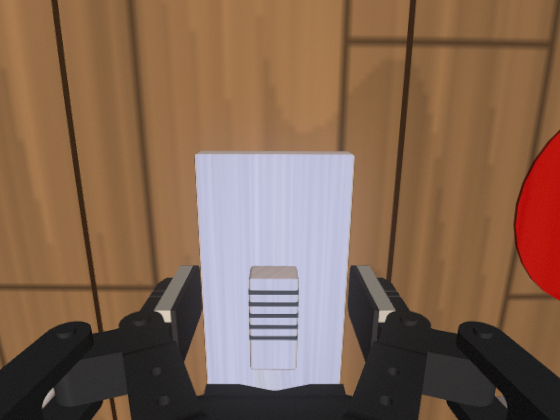

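The handle sits straight and centred on the bed at columns 249-298, front edge at row 369. A last check that it didn't spring back.

Run:
```python
from h import *
s=snapshot('wrist')
print(onz(s,273.5,278,.044),onz(s,273.5,369,.044),'expected',-.1685,-.2413)
print(onz(s,273.7,267,.020))
```

```text
[ 0.50673548 -0.16875875  0.044     ] [ 0.50661087 -0.24220187  0.044     ] expected -0.1685 -0.2413
[ 0.50686994 -0.17147344  0.02      ]
```

It stayed where I released it, so I'm handing in.

```bash
python3 -c "
from plant import *
print(sign_off())"
```

```text
the job is handed in; nothing more can be done
None
```

I handed the job in at about 40 s of the 72 s limit; the sign-off gave no verdict. The tray is out at its stop, the gauge is straight, centred and snug under the pad (lifted an estimated 1 to 2 mm) and let go, and the jar, record, weight and brush did not move.

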